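# Load the burn-in stand

## Robot

A 6-joint arm with a two-finger parallel gripper is mounted at the origin on the work surface. World frame = base frame: x ahead of the robot, y to its left, z up, the work surface at z = 0. Lengths are in mm, angles in rad, forces in N, time in s.
With the tool pointing down it reaches from about 350 to 775 mm from the base axis. Payload 7.3 kg.
Tool frame: the origin (TCP) lies at the centre of the arm's flange, where the gripper is bolted on; the fingertips stand 178 mm ahead of it and the grasp point (between the pads) lies 159 mm ahead of it; z points along the fingers, y is the line along which they close (so a half turn about z gives the same grasp; the last joint's range is limited). The gripper opens to 92 mm and grips with 3 to 60 N. Pads are 19 mm wide; open, the fingers measure 130 mm over their backs; the gripper's body (75 mm by 190 mm) begins 47 mm behind the grasp point.
Start: joints at [-1.432, 0.342, 1.524, -0, 1.275, -0.146], TCP at [147.527, -503.849, 404.741] pointing down, gripper open.
Joint ranges: [-2.53, 2.53], [-0.77, 2.02], [0.04, 2.7], [-1, 4.14], [0.28, 2.66], [-3.11, 3.11]. Speed limits (rad/s): [2.57, 2.57, 3.14, 3.14, 3.14, 3.14].

## Interface

Orientations are given as [roll, pitch, yaw] about the fixed x, y, z axes, in that order (R = Rz(yaw) Ry(pitch) Rx(roll)).
In Python, from plant import * gives the robot as it stands. The module is installed in compiled form; this text tells all that it offers.
- The arm moves only by the shell command python3 -m inch 'ROWS'. ROWS is JSON, a list of rows, each a list of 5 numbers: the shift along the tool's x, y, z in m, then the turn about the tool's z in rad, then the opening, from 0 (shut) to 1 (fully open). In form: [[tx, ty, tz, spin, claw], ...]. A call has 1 to 8 rows; each row is the pose to reach, as a shift and turn from the pose commanded when the call began, along the tool's axes at that moment; what a row does not reach only later rows make up. A row lasts 1/12 s, in which the tool goes at most 41.7 mm and 7.16 degrees, less where a joint would pass 70% of its speed; a pose out of reach is approached as far as the arm can. A call with a gripper value outside its range is refused whole. The fingers move at their own pace and stop on an object; the grip force is fixed at half the most. Time passes only in rows, so rows that repeat a pose let the fingers close. It gives the time, the measured TCP pose, the force, the opening and the grip force at its end, in the units of the state.
- get_obs(): the state, without advancing time (a new reading comes with each control period).
- capture(name): name is "side" or "top" or "wrist"; returns a dict with "color" (384x512x3 uint8, red, green, blue), "intrinsics" (3x3 intrinsics, pixels), "distortion" ([k1, k2, p1, p2, k3] as OpenCV has them; the pictures are not rectified), "pose" (4x4, takes a point from camera to world coordinates). Camera axes: x right, y down, z forward; pixel columns grow to the right and rows downward; lengths in mm; the calibration is good to about 2 mm. A picture is of the moment at which its call begins. There is no depth.
- close_job(): hands the job in; it is judged then, once.
Trained networks look in a picture, given as the dict that the camera call returned (one of the last four; its "shot" number tells which), for a name from the list of things; names that differ only in an ending like _2 or _b are one class to them, and where a whole thing is asked for, a point or a joint stands for the part that bears it (a point fixed in the world has none). Each returns a list of dicts, best first, with "conf" (0 to 1); they miss things now and then, are a little off and sometimes report something else, mostly with a low value. They report only what shows in the picture. A call takes as long as a camera call. They do not tell look-alikes from the thing itself.
- look_for(picture, target): "rect" ([centre column, centre row, width, height] in pixels, round what is visible of it).
- trace(picture, target): "pixels" (384x512 bool, what is visible of it) and "rect" ([centre column, centre row, width, height] in pixels, round what is visible of it).
- tip_of(picture, target): "centre" ([column, row] in pixels: a listed point, or the origin of a listed thing).
The state is a dict: "time": time; "joint_positions": joint angles; "dq": joint speeds; "tau": joint torques, N m; "tool_pos": TCP position; "tcp_rot": TCP orientation; "contact_force": force on the tool from outside, world axes, zero at the start; "moment": the same for the moment, N m; "grip_width": finger opening in mm; "finger_force": force on a finger pad.
Only numpy, scipy, OpenCV 4.12 (cv2) and the standard library are available. Lean on these libraries where they do the work, as an engineer would, in place of code of your own. Each camera call takes 0.05 s, during which the arm holds its last target. There are 200 camera calls.

## Task

One bay of the sloping two-bay burn-in stand already holds a tested lamp. Lay the other complete hand lamp (the one with its bezel and lens, not the one with the open head) in the empty bay the same way as the tested lamp, head down the slope against the ledge and lens outward, and let go of it. Then slide the hold-down carriage along its rail over the lamp you loaded until it clicks fully home; leave everything else where it stands.

Things in the scene. Friction and masses are not known exactly. Their poses are not given: they have to be found in the camera images.
- lamp: Complete black hand lamp lying lens up, 168 mm long, 0.36 kg. Handle bar 38 mm wide (y), 34 thick (z), x -50 to +45 mm: grip across it at the origin. Head: disc of diameter 72, 36 thick, centred at x +79, under an aluminium bezel of diameter 77 (z 36 to 46) with a glass lens. Origin on the underside under mid-handle; x to the head, z out of the lens side.
- lamp_lens (a point): Centre of the lens face of the complete lamp (79 mm ahead of its origin, 46 mm above its underside).
- lamp_tail (a point): Point on the top face of the lamp's handle near its tail end (49 mm behind its origin, 34 mm above its underside).
- bare_lamp: Unfinished hand lamp lying on the table: same handle and same frame as the complete lamp, but its head is an open cup 34 mm high without bezel or lens. Leave it.
- tested_lamp: Complete lamp of the same shape already lying in one of the two bays (left or right varies). Origin on its underside below mid-handle, on the sloping plate; this frame is upright (z vertical) and turned with the stand, not tilted with the slope. Leave it.
- stand: Grey fixed burn-in stand, 210 mm deep, 400 wide. Origin on the table under its centre, z up; at yaw 0 x points away from the robot. A plate slopes at 35 degrees, low on the robot's side (surface z 22 mm at x -95) and high at the back (z 130 at x +62), with a ledge 22 mm high along its foot. Two bays, centred at y +120 (left) and -120 mm (right).
- bay_left_lens (a point): Where the centre of the lens face lies when a lamp is properly in the left bay (stand x -91, y +120, z 81 mm): lamp x axis straight down the slope, z axis square to the slope, lamp origin at stand x 0, z 88 mm. Cheeks 18 mm high stand 79 mm apart beside the head's place, lower ones (12 mm high, 48 mm apart) beside the handle's tail.
- bay_left_tail (a point): Where the lamp_tail point lies when a lamp is properly in the left bay.
- bay_right_lens (a point): The same for the right bay (stand y -120 mm), which is alike in all.
- bay_right_tail (a point): Where the lamp_tail point lies when a lamp is properly in the right bay.
- rail_mid (a point): Middle of the axis of the round rail (radius 13 mm, 384 long along stand y) above the bays, stand x -7, z 236 mm, held by uprights at y +-192 mm at the back (x +85). It bars straight-down access to the handle's place in a bay: come in tilted, square to the slope.
- carriage (a joint): Position of the hold-down carriage along the rail, m: 0 in the middle of the stand, +0.120 home over the left bay, -0.120 home over the right bay. A spring ball clicks over a bump in the last 15 mm (peak about 9 N) and keeps it home.
- carriage_post (a point): Top centre of the carriage's upright steel post, diameter 20 mm, 54 mm clear above the carriage block (60 mm wide along the rail, 42 deep, around the rail); pinch or push it. From the block a foot 40 mm wide hangs that passes about 6 mm over the handle's tail end of a lamp lying properly in the bay.
- searchlight_a: Black searchlight standing upright, 75 mm square base, 165 mm tall, right side of the table; origin centre of underside. Bystander.
- searchlight_b: The same, left side of the table. Bystander.
- battery: Grey battery pack 110 x 50 x 38 mm lying on the table; origin centre of underside. Bystander.
- bezel: Loose aluminium ring, diameter 77 mm, 10 mm high, lying on the table; origin centre of underside. Bystander.
Things that resemble listed ones, but are neither listed nor needed, are in the scene too. What is shaped like the lamp but green or orange is not meant.

How it is judged:
By the outcome, as a careful person would: the job done as asked, in the order asked, and still so for the second after the job is handed in, with the robot touching nothing.
It also fails if it takes over 61 s, if anything falls off the work surface, if the arm or the gripper's body presses on something with over 40 N, if the wrist force passes 120 N, or if a joint passes its speed limit or range.

## Working session

There is one attempt and no reset: what is moved stays moved. The work goes in short steps, Python scripts to look and compute and a shell command to move; the robot and the scene stay as the last step left them, time stands still between calls to the robot, and variables do not carry over. Pictures are saved under pics/ and viewed, at most 10 in all, crops included, and the job is handed in when it is done.

```bash
mkdir -p pics
cat > h.py <<'E'
from plant import *
import numpy as np, cv2
from scipy.spatial.transform import Rotation as R
def ray(p,uv):
    n=cv2.undistortPoints(np.array([[uv]],float),np.array(p["intrinsics"],float),np.array(p["distortion"],float))[0,0]
    T=np.array(p["pose"]);d=T[:3,:3]@np.array([n[0],n[1],1.]);return T[:3,3],d/np.linalg.norm(d)
def atz(p,uv,z):
    o,d=ray(p,uv);return o+d*(z-o[2])/d[2]
def tri(obs):
    A=np.zeros((3,3));b=np.zeros(3);L=[ray(*o) for o in obs]
    for o,d in L:
        P=np.eye(3)-np.outer(d,d);A+=P;b+=P@o
    x=np.linalg.solve(A,b);return x,[round(float(np.linalg.norm((np.eye(3)-np.outer(d,d))@(x-o))),1) for o,d in L]
def proj(p,X):
    T=np.linalg.inv(np.array(p["pose"]));
    return cv2.projectPoints(np.array(X,float).reshape(-1,1,3),cv2.Rodrigues(T[:3,:3])[0],T[:3,3],np.array(p["intrinsics"],float),np.array(p["distortion"],float))[0][:,0]
def save(p,n): cv2.imwrite("pics/"+n+".png",p["color"][:,:,::-1])
E
python3 - <<'E'
from h import *
np.set_printoptions(precision=1,suppress=True)
o=get_obs();print(o["tool_pos"],o["tcp_rot"],o["grip_width"])
P={n:capture(n) for n in("side","top","wrist")}
cv2.imwrite("pics/a.png",np.hstack([cv2.resize(P[n]["color"],(512,384)) for n in("side","top")])[:,:,::-1][:, :]) 
save(P["side"],"side0");save(P["top"],"top0")
for n in P:
    print(n,np.array(P[n]["pose"])[:3,3],np.array(P[n]["pose"])[:3,2])
for t in["lamp","lamp_lens","lamp_tail","bare_lamp","tested_lamp","stand","bay_left_lens","bay_right_lens","bay_left_tail","bay_right_tail","rail_mid","carriage_post"]:
    for n in("side","top"):
        print(t,n,[(np.round(r["centre"]).tolist(),round(r["conf"],2)) for r in tip_of(P[n],t)[:4]])
E
```

```text
[ 147.5 -503.7  404.1] [-3.1 -0.   0.3] 91.8200392113137
side [ 421.   967.2 1188.6] [ 0.1 -0.7 -0.7]
top [ 345.8  -48.5 1609.2] [ 0.1 -0.  -1. ]
wrist [ 220.4 -482.1  384.3] [-0.3 -0.1 -1. ]
lamp side [([299.0, 182.0], 0.86), ([258.0, 176.0], 0.62), ([218.0, 163.0], 0.57)]
lamp top [([329.0, 260.0], 0.82), ([339.0, 204.0], 0.69), ([355.0, 152.0], 0.63)]
lamp_lens side [([272.0, 162.0], 0.79), ([310.0, 184.0], 0.71), ([231.0, 155.0], 0.55)]
lamp_lens top [([348.0, 224.0], 0.95), ([367.0, 173.0], 0.88), ([312.0, 275.0], 0.71)]
lamp_tail side [([294.0, 168.0], 0.94), ([210.0, 160.0], 0.92), ([246.0, 167.0], 0.59), ([232.0, 217.0], 0.23)]
lamp_tail top [([351.0, 141.0], 0.79), ([339.0, 194.0], 0.77), ([339.0, 254.0], 0.74), ([348.0, 226.0], 0.24)]
bare_lamp side [([244.0, 199.0], 0.8), ([267.0, 341.0], 0.72), ([257.0, 177.0], 0.59)]
bare_lamp top [([295.0, 191.0], 0.83)]
tested_lamp side [([230.0, 279.0], 0.66)]
tested_lamp top [([171.0, 180.0], 0.56), ([343.0, 191.0], 0.45)]
stand side [([235.0, 264.0], 0.58)]
stand top [([199.0, 185.0], 0.73), ([189.0, 176.0], 0.56)]
bay_left_lens side [([251.0, 281.0], 0.56), ([232.0, 225.0], 0.46)]
bay_left_lens top [([165.0, 199.0], 0.7), ([164.0, 169.0], 0.67)]
bay_right_lens side [([263.0, 231.0], 0.93)]
bay_right_lens top [([228.0, 213.0], 0.55), ([339.0, 207.0], 0.36)]
bay_left_tail side [([222.0, 270.0], 0.81)]
bay_left_tail top [([167.0, 168.0], 0.58)]
bay_right_tail side [([266.0, 339.0], 0.66), ([222.0, 272.0], 0.65), ([232.0, 216.0], 0.59)]
bay_right_tail top [([229.0, 177.0], 0.62), ([197.0, 176.0], 0.4)]
rail_mid side [([273.0, 161.0], 0.71), ([233.0, 230.0], 0.66)]
rail_mid top [([197.0, 177.0], 0.95), ([339.0, 193.0], 0.28)]
carriage_post side [([231.0, 214.0], 0.82), ([265.0, 342.0], 0.28)]
carriage_post top []
```

View pics/side0.png

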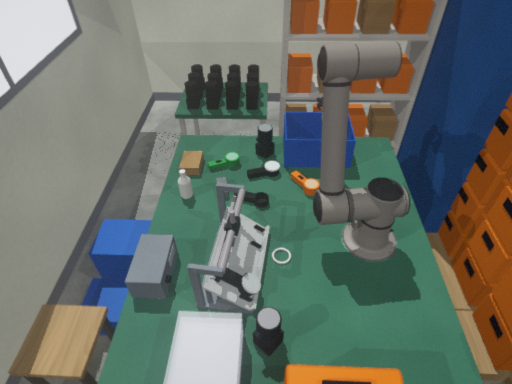

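View pics/top0.png

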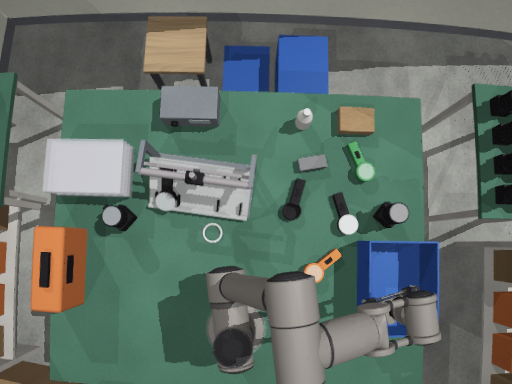

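The side and top views agree. The complete black lamp has its lens at top (348,224) and side (272,165). The bare lamp is at top (295,200). The tested lamp is in the left bay at top (166,200), so the right bay is empty. The carriage is mid-rail at top (195,177).

Run:
```python
from h import *
np.set_printoptions(precision=1,suppress=True)
s=capture("side");t=capture("top")
for n,a,b in[("lens",(272,165),(348,224)),("tail",(246,167),(339,194)),("tested lens",(251,281),(165,199)),("rlens",(263,231),(228,213))]:
    print(n,tri([(s,a),(t,b)]))
L=atz(t,(348,224),46);T=atz(t,(339,194),34);print(L,T,np.linalg.norm((L-T)[:2]),np.degrees(np.arctan2(*(L-T)[[1,0]])))
# fit stand x,y,yaw
from scipy.optimize import least_squares
obs=[(s,(251,281),(-91,120,81)),(s,(222,270),None),(t,(165,199),(-91,120,81)),(s,(263,231),(-91,-120,81)),(t,(228,213),(-91,-120,81)),(t,(197,177),(-7,0,236)),(s,(233,230),(-7,0,236))]
obs=[o for o in obs if o[2]]
def f(v):
    r=[]
    for p,uv,X in obs:
        W=R.from_euler('z',v[2]).apply(X)+[v[0],v[1],0]; r+=list(proj(p,W)[0]-uv)
    return np.array(r)
q=least_squares(f,[550,150,0],loss='soft_l1',x_scale=[10,10,.1]);print(q.x,q.fun.reshape(-1,2))
o=get_obs();print(o["tool_pos"],o["tcp_rot"],R.from_euler('xyz',o["tcp_rot"]).as_matrix())
```

```text
lens (array([ 411.4, -421.5,   45.6]), [0.4, 0.4])
tail (array([ 532.4, -382.8,   60.9]), [7.8, 7.8])
tested lens (array([483.3, 276.7,  86. ]), [3.0, 3.0])
rlens (array([442.3,  38.6,  78.6]), [1.9, 1.9])
[ 411.  -421.4   46. ] [ 527.7 -388.4   34. ] 121.24053902243173 -164.1913104651545
[554.  141.8  -0.2] [[-1.3  0.4]
 [ 0.5  0.4]
 [ 0.1 -0.2]
 [-0.2 -0.9]
 [-1.3  0.8]
 [ 0.3 -5.7]]
[ 147.5 -503.9  404.8] [3.1 0.  0.3] [[ 1.   0.3  0. ]
 [ 0.3 -1.  -0. ]
 [-0.   0.  -1. ]]
```

```bash
python3 -m inch '[[0.04,0,0,0,1],[0.08,0,0,0,1],[0.12,0,0,0,1],[0.16,0,0,0,1],[0.2,0,0,0,1],[0.24,-0.005,0,0,1],[0.276,-0.005,0,0,1],[0.276,-0.005,0,0,1]]'
cat > lampm.py <<'E'
from h import *
np.set_printoptions(precision=3,suppress=True)
p=capture("wrist");import sys;save(p,sys.argv[1]);o=get_obs();print(o["tool_pos"],o["tcp_rot"])
for t,z in(("lamp_lens",46),("lamp_tail",34),("lamp",0)):
    for r in tip_of(p,t)[:3]: print(t,np.round(r["centre"],1),round(r["conf"],2),atz(p,r["centre"],z))
E
python3 lampm.py w1
```

```text
time: 2.12
tool_pos: [416.1, -418.8, 404.4]
tcp_rot: [3.141, -0.003, 0.29]
contact_force: [-1.0, 0.1, -0.8]
grip_width: 91.7
finger_force: 0.0
[ 413.84  -419.872  404.29 ] [-3.141 -0.     0.29 ]
lamp_lens [263.4 175.3] 0.55 [ 414.236 -423.234   46.   ]
lamp_tail [256.9  53.6] 0.87 [ 534.458 -380.031   34.   ]
lamp_tail [212.8 245.2] 0.56 [ 308.251 -389.599   34.   ]
lamp_tail [262.8 176.2] 0.19 [ 410.359 -423.81    34.   ]
lamp [262.3 103.5] 0.83 [ 488.141 -400.108    0.   ]
lamp [183.4 245.7] 0.6 [ 278.647 -350.703    0.   ]
```

View pics/w1.png

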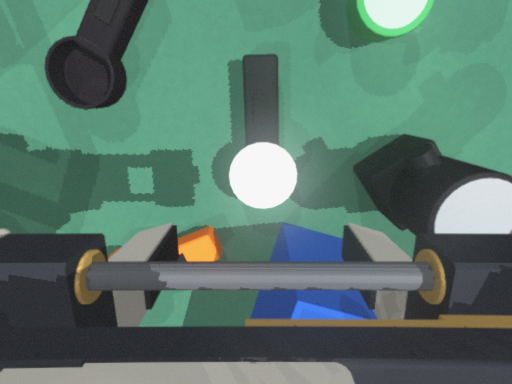

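The lens sits at pixel (263,175) and the handle runs straight up to (261,55), nearly in line with the tool. A searchlight stands close on the right (430,190), so I need its clearance.

Run:
```python
from h import *
np.set_printoptions(precision=1,suppress=True)
P=[capture(n) for n in("wrist","top","side")]
for p in P:
    for r in tip_of(p,"searchlight_a")[:3]: print(np.round(r["centre"]),round(r["conf"],2),atz(p,r["centre"],0))
    print([np.round(r["rect"]) for r in look_for(p,"searchlight_a")[:3]])
    for t in("lamp_lens","lamp"):
        m=trace(p,t)
        for r in m[:2]:
            ys,xs=np.nonzero(r["pixels"]);print(t,round(r["conf"],2),np.round(r["rect"]))
w=P[0]
for c in((263,175),):
    print(atz(w,c,46))
print(atz(w,(261.5,56),34),atz(P[1],(348.3,224),46),atz(P[1],(397,212),160))
print(tri([(P[0],(263,175)),(P[1],(348,224)),(P[2],(272,167))]))
```

```text
[391. 168.] 0.81 [ 450.9 -581.9    0. ]
[array([431., 182., 156., 106.])]
lamp_lens 0.84 [264. 124.  68. 155.]
lamp_lens 0.69 [164. 242. 115.  37.]
lamp 0.7 [386.  17.  85.  34.]
lamp 0.65 [165. 241. 116.  40.]
[123. 218.] 0.83 [414.  460.9   0. ]
[169. 177.] 0.26 [583.4 284.    0. ]
[array([119., 217.,  37.,  28.])]
lamp_lens 0.84 [362. 162.  28.  41.]
lamp_lens 0.53 [340. 210.  18.  35.]
lamp 0.8 [341. 209.  16.  32.]
lamp 0.65 [361. 158.  29.  37.]
[262. 154.] 0.91 [ 464.4 -567.5    0. ]
[268. 338.] 0.84 [416.4 443.6   0. ]
[array([268., 332.,  34.,  49.]), array([265., 142.,  17.,  31.]), array([229., 251.,  83., 132.])]
lamp_lens 0.74 [224. 163.  33.  21.]
lamp_lens 0.61 [263. 169.  33.  16.]
lamp 0.86 [224. 159.  28.  14.]
lamp 0.78 [263. 171.  35.  22.]
[ 407.6 -425.8   46. ]
[ 527.  -389.1   34. ] [ 411.  -422.6   46. ] [ 453.  -575.1  160. ]
(array([ 409.2, -425.4,   31.2]), [5.0, 2.4, 2.7])
```

```bash
python3 lampm.py w2
```

```text
[ 411.039 -421.473  404.719] [3.142 0.    0.285]
lamp_lens [124.4   3.5] 0.6 [ 533.246 -249.642   46.   ]
lamp_lens [261.2 171.4] 0.57 [ 411.778 -422.536   46.   ]
lamp_lens [390.9 170. ] 0.56 [ 453.821 -561.099   46.   ]
lamp_tail [212.  243.3] 0.94 [ 304.352 -390.37    34.   ]
lamp_tail [257.5  46.8] 0.64 [ 535.028 -382.417   34.   ]
lamp [260.1  93.8] 0.91 [ 492.006 -397.833    0.   ]
lamp [184.5 240.9] 0.7 [ 280.006 -352.744    0.   ]
```

Run:
```python
from h import *
p=capture("wrist");c=p["color"][120:215,215:315].min(2)>200
n,l,s,ce=cv2.connectedComponentsWithStats(c.astype(np.uint8));i=1+s[1:,4].argmax();print(s[i],ce[i]+[215,120],atz(p,ce[i]+[215,120],46))
p=capture("top");c=p["color"][205:245,325:370].min(2)>200
n,l,s,ce=cv2.connectedComponentsWithStats(c.astype(np.uint8));i=1+s[1:,4].argmax();print(s[i],ce[i]+[325,205],atz(p,ce[i]+[325,205],46))
```

```text
[  13   16   68   67 3572] [261.76371781 169.18029115] [ 414.41070815 -422.4173312    46.        ]Traceback (most recent call last):
  File "<stdin>", line 5, in <module>
ValueError: attempt to get argmax of an empty sequence
```

```bash
python3 -m inch '[[0.002,0.002,0.04,-0.02,1],[0.002,0.002,0.08,-0.02,1],[0.002,0.002,0.12,-0.02,1],[0.002,0.002,0.15,-0.02,1],[0.002,0.002,0.175,-0.02,1],[0.002,0.002,0.19,-0.02,1],[0.002,0.002,0.198,-0.02,1],[0.002,0.002,0.198,-0.02,1]]' && python3 -m inch '[[0,0,0,0,0.5],[0,0,0,0,0.5],[0,0,0,0,0.5],[0,0,0,0,0.5],[0,0,0,0,0.5],[0,0,0,0,0.5]]'
```

```text
time: 4.03
tool_pos: [413.2, -422.5, 205.0]
tcp_rot: [-3.139, 0.001, 0.305]
contact_force: [-0.6, 0.1, 0.6]
grip_width: 91.4
finger_force: 0.0
time: 4.53
tool_pos: [413.8, -423.2, 208.2]
tcp_rot: [3.139, -0.001, 0.305]
contact_force: [0.3, 0.6, 6.5]
grip_width: 75.9
finger_force: 30.0
```

```bash
python3 -m inch '[[0,0,-0.01,0,0.5],[0,0,-0.03,0,0.5],[0,0,-0.06,0,0.5],[0,0,-0.1,0,0.5],[0,0,-0.14,0,0.5],[0,0,-0.18,0,0.5],[0,0,-0.2,0,0.5],[0,0,-0.2,0,0.5]]'
python3 - <<'E'
from h import *
p=capture("wrist");s=capture("side")
cv2.imwrite("pics/l1.png",np.hstack([p["color"],cv2.resize(s["color"][100:250,200:350],(384,384))])[:,:,::-1][:,100:])
E
```

```text
time: 5.2
tool_pos: [413.7, -423.0, 412.9]
tcp_rot: [3.132, -0.003, 0.305]
contact_force: [1.1, -0.3, -3.0]
grip_width: 76.2
finger_force: 30.0
```

View pics/l1.png

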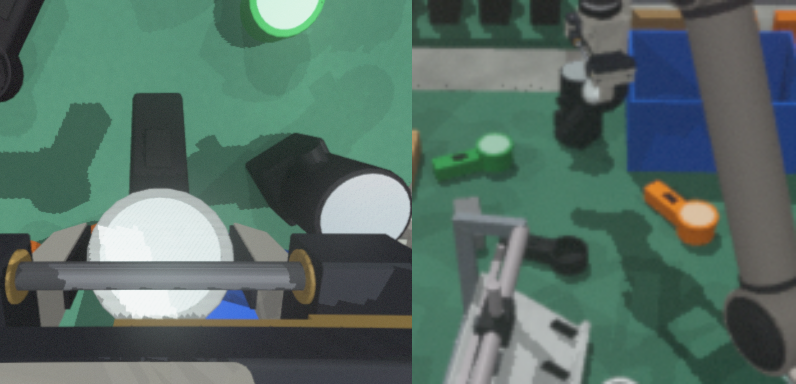

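The lamp is held by its bezel with the handle pointing ahead (tail near crop pixel (157,95)), drooping only slightly. I'm carrying it to the front of the right bay.

```bash
python3 -m inch '[[0.005,-0.03,0,0.06,0.5],[0.01,-0.07,0,0.13,0.5],[0.02,-0.11,0,0.2,0.5],[0.03,-0.15,0,0.28,0.5],[0.038,-0.19,0,0.36,0.5],[0.046,-0.23,0,0.44,0.5],[0.052,-0.27,0,0.5,0.5],[0.055,-0.3,0,0.505,0.5]]' && python3 -m inch '[[0,0,0,0,0.5],[0,0,0,0,0.5],[0,0,0,0,0.5]]'
cat > st.py <<'E'
from h import *
np.set_printoptions(precision=1,suppress=True)
import sys
P={n:capture(n) for n in("wrist","top","side")};save(P["wrist"],sys.argv[1])
o=get_obs();print(o["tool_pos"],np.round(o["tcp_rot"],3))
M={"bay_left_lens":(-91,120,81),"bay_right_lens":(-91,-120,81),"rail_mid":(-7,0,236),"bay_left_tail":(20.6,120,144),"bay_right_tail":(20.6,-120,144),"stand":(0,0,0),"tested_lamp":(0,120,88)}
obs=[]
q0=np.array([554,142,-.2])
for n,p in P.items():
    for t,X in M.items():
        W=R.from_euler('z',q0[2]).apply(X)+[q0[0],q0[1],0];e=proj(p,W)[0]
        for r in tip_of(p,t)[:3]:
            d=np.linalg.norm(r["centre"]-e)
            if d<(40 if n=="wrist" else 9) and r["conf"]>.4: obs.append((n,t,np.array(r["centre"]),X,r["conf"],1.5/ (1.5 if n=="wrist" else .5)))
from scipy.optimize import least_squares
def f(v): return np.concatenate([(proj(P[n],R.from_euler('z',v[2]).apply(X)+[v[0],v[1],0])[0]-uv)/(4 if n=="wrist" else 1.5) for n,t,uv,X,c,_ in obs])
q=least_squares(f,q0,loss='soft_l1',x_scale=[10,10,.1]);print(q.x[:2],round(q.x[2],4))
for o_,r in zip(obs,q.fun.reshape(-1,2)): print(o_[0],o_[1],o_[2],round(o_[4],2),r)
E
python3 st.py s1
```

```text
time: 5.97
tool_pos: [374.3, -117.2, 404.1]
tcp_rot: [-3.139, 0.006, -0.203]
contact_force: [-0.4, 0.7, -3.6]
grip_width: 76.1
finger_force: 30.0
time: 6.22
tool_pos: [375.8, -120.2, 405.4]
tcp_rot: [-3.141, 0.003, -0.199]
contact_force: [1.0, -0.6, -3.8]
grip_width: 76.1
finger_force: 30.0
[ 376.1 -121.1  406. ] [-3.1  0.  -0.2]
[556.5 147.5] -0.1221
wrist bay_right_lens [ 87.1 134.6] 0.67 [-0.8  0.2]
top bay_left_lens [164.6 201.2] 0.93 [ 0.2 -0.4]
top bay_right_lens [230.3 212.5] 0.66 [-1.6 -1.7]
top rail_mid [191.8 173.6] 0.98 [1.6 2.3]
top bay_left_tail [166.5 169.9] 0.83 [ 0.  -0.8]
top bay_right_tail [229.  180.6] 0.75 [ 1.7 -1.6]
top stand [200.2 183.5] 0.56 [1.6 0.5]
side bay_left_lens [249.3 281.4] 0.66 [1.1 0.4]
side bay_right_lens [264.2 228.6] 0.84 [-2.   1.4]
side rail_mid [232.4 226.7] 0.93 [ 0.  -0.8]
side bay_right_tail [230.7 214.7] 0.6 [1.8 1.6]
side stand [234.3 264. ] 0.61 [-0.1 -0. ]
side tested_lamp [224.6 276.9] 0.77 [0.9 0.3]
```

View pics/s1.png

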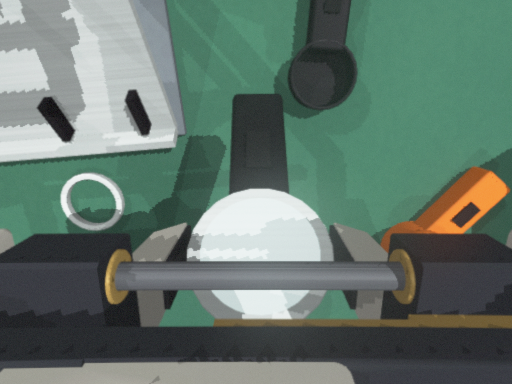

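The wrist view shows the two black head cheeks of the empty right bay at (55,118) and (138,112). The foot edge runs (0,158) to (178,140), which gives a stand yaw near -0.12 rather than -0.2. I'll move closer for a better measurement.

```bash
python3 -m inch '[[-0.01,-0.03,0,-0.04,0.5],[-0.02,-0.06,0,-0.078,0.5],[-0.025,-0.087,0.02,-0.078,0.5],[-0.025,-0.087,0.03,-0.078,0.5],[-0.025,-0.087,0.03,-0.078,0.5],[-0.025,-0.087,0.03,-0.078,0.5]]'
python3 - <<'E'
import re
s=open('st.py').read().replace("554,142,-.2","556.5,147.5,-.122");open('st.py','w').write(s)
E
python3 st.py s2
```

```text
time: 7.92
tool_pos: [368.8, -29.9, 376.8]
tcp_rot: [3.141, 0.0, -0.121]
contact_force: [0.0, -0.8, -3.0]
grip_width: 76.1
finger_force: 30.0
[369.2 -30.7 377.5] [ 3.1 -0.  -0.1]
[555.7 149. ] -0.1055
wrist bay_right_lens [172.4 101.9] 0.76 [-0.9  0.1]
wrist stand [61.   8.8] 0.97 [0.6 0.2]
top bay_left_lens [163.9 200.6] 0.93 [0.6 0.5]
top bay_right_lens [230.5 214.5] 0.86 [-1.7 -3.2]
top rail_mid [192.6 175.9] 0.87 [0.8 0.9]
top bay_left_tail [164.9 170. ] 0.63 [ 0.7 -0.4]
top bay_right_tail [228.  178.6] 0.74 [ 2.1 -0.5]
top stand [198.5 184.2] 0.61 [2.5 0.2]
top tested_lamp [170.  174.3] 0.76 [-1.2  2. ]
side bay_left_lens [247.9 281.9] 0.8 [2.5 0.1]
side bay_right_lens [261.2 230.7] 0.89 [-0.2  0. ]
side rail_mid [233.1 224. ] 0.63 [-0.3  1.1]
side bay_left_tail [220.9 269. ] 0.58 [-0.8 -0.6]
side bay_right_tail [230.3 217.4] 0.8 [ 1.8 -0. ]
side stand [238.8 263.4] 0.74 [-3.   0.6]
side tested_lamp [227.7 275.3] 0.79 [-0.7  1.6]
```

View pics/s2.png

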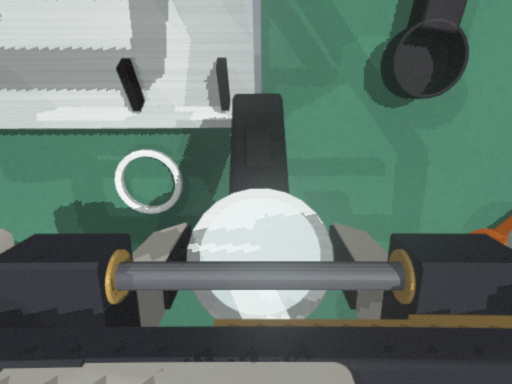

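Cheeks are now at (131,85) and (223,85), and the stand's side edge at column 257 runs straight up, so the yaw matches. I'll refine the pose from the cheeks' inner foot lines and the foot edge.

Run:
```python
from h import *
np.set_printoptions(precision=1,suppress=True)
p=capture("wrist");c=p["color"].astype(int);m=(c.max(2)<70).astype(np.uint8);m[:,228:]=0;m[150:]=0
a=np.radians(35);q=np.array([556,148,-.115])
def plane(uv,h):   # intersect with slope plane offset h, return stand coords (lamp x, y)
    Rz=R.from_euler('z',q[2]);o,d=ray(p,uv);o=Rz.inv().apply(o-[q[0],q[1],0]);d=Rz.inv().apply(d)
    n=np.array([-np.sin(a),0,np.cos(a)]);P0=np.array([0,0,88.])+n*h;t=n@(P0-o)/(n@d);X=o+t*d
    return np.array([-(X[0]-P0[0])/np.cos(a),X[1]])
n,l,s,ce=cv2.connectedComponentsWithStats(m)
for i in range(1,n):
    if s[i,4]<150: continue
    print(s[i],ce[i])
    for y in range(s[i,1],s[i,1]+s[i,3],8):
        xs=np.nonzero(l[y]==i)[0];print(y,xs[0],xs[-1],"foot L/R",plane((xs[0]-.5,y),0),plane((xs[-1]+.5,y),0),"top",plane((xs[0]-.5,y),18),plane((xs[-1]+.5,y),18))
g=(c[:,:,1]-c[:,:,0]>25)
for x in range(5,226,20):
    ys=np.nonzero(~g[:170,x])[0];ys=ys[ys<160];y=ys.max();print(x,y,atz(p,(x,y),15)[:2],c[y-4:y+3,x].tolist() if x==105 else "")
```

```text
[116  59  28  52 752] [130.2  83.6]
59 122 129 foot L/R [ 64.  -72.4] [ 64.  -79.6] top [ 54.4 -80.7] [ 54.4 -87.5]
67 117 132 foot L/R [ 71.7 -65. ] [ 71.7 -79.8] top [ 61.6 -73.8] [ 61.6 -87.6]
75 119 135 foot L/R [ 79.8 -63.9] [ 79.8 -79.9] top [ 69.1 -72.8] [ 69.2 -87.8]
83 122 138 foot L/R [ 88.2 -63.7] [ 88.2 -80.1] top [ 77.  -72.6] [ 77.  -87.9]
91 126 140 foot L/R [ 97.  -64.5] [ 97.  -79.3] top [ 85.2 -73.3] [ 85.3 -87.2]
99 129 143 foot L/R [106.2 -64.3] [106.3 -79.5] top [ 93.8 -73.2] [ 93.9 -87.3]
107 132 141 foot L/R [115.9 -64.1] [116.  -74.5] top [102.9 -73. ] [102.9 -82.7]
[217  59  11  51 392] [222.7  84. ]
59 220 222 foot L/R [  64.3 -161.5] [  64.4 -164.2] top [  54.7 -163.9] [  54.7 -166.5]
67 217 225 foot L/R [  72.1 -157.8] [  72.1 -166.2] top [  61.9 -160.5] [  62.  -168.4]
75 218 226 foot L/R [  80.1 -157.9] [  80.2 -166.4] top [  69.5 -160.5] [  69.5 -168.5]
83 219 226 foot L/R [  88.6 -157.9] [  88.7 -165.7] top [  77.4 -160.5] [  77.4 -167.8]
91 220 227 foot L/R [  97.5 -157.9] [  97.5 -165.8] top [  85.7 -160.5] [  85.7 -168. ]
99 221 227 foot L/R [ 106.7 -157.9] [ 106.8 -165. ] top [  94.3 -160.5] [  94.4 -167.2]
107 222 227 foot L/R [ 116.5 -157.9] [ 116.5 -164.2] top [ 103.4 -160.5] [ 103.5 -166.4]
5 129 [447.8 237. ] 
25 129 [445.4 216.1] 
45 129 [442.9 195.2] 
65 130 [439.4 174.4] 
85 129 [437.9 152.9] 
105 129 [435.4 131.7] [[208, 215, 214], [206, 215, 214], [199, 208, 206], [157, 168, 165], [75, 96, 87], [47, 77, 64], [52, 80, 69]]
125 159 [400.7 118.4] 
145 156 [401.3  95.6] 
165 159 [395.3  74.3] 
185 155 [397.1  51.3] 
205 159 [389.9  30. ] 
225 159 [387.2   7.8]
```

Run:
```python
from h import *
np.set_printoptions(precision=1,suppress=True)
p=capture("wrist");o=get_obs();print(o["tool_pos"],p["intrinsics"][0][0])
c=p["color"].astype(int)
for y in(90,94,98,102,110,130,150,170,185):
    xs=np.nonzero(c[y,225:300].max(1)<60)[0];print(y,(xs[0]+225,xs[-1]+225) if len(xs) else None,end=";")
Rt=R.from_euler('xyz',o["tcp_rot"]);piv=np.array(o["tool_pos"])+Rt.apply([0,0,165])
fw=Rt.apply([1,0,0]);lf=Rt.apply([0,-1,0]);up=np.array([0,0,1.])
for dg in(0,10,20,30,40,50):
    a=np.radians(dg);X=fw*np.cos(a)-up*np.sin(a);Z=fw*np.sin(a)+up*np.cos(a)
    pt=lambda lx,ly,lz:piv+X*(79-lx)+lf*ly+Z*(lz-41)
    print(dg,proj(p,[pt(-50,19,34),pt(-50,-19,34),pt(40,19,34),pt(40,-19,34),pt(-50,19,0),pt(79,0,46)]).tolist())
```

```text
[368.7 -29.9 376.7] 308.7291966892881
90 (np.int64(225), np.int64(225));94 (np.int64(226), np.int64(226));98 (np.int64(225), np.int64(280));102 (np.int64(225), np.int64(280));110 (np.int64(235), np.int64(281));130 (np.int64(231), np.int64(283));150 (np.int64(231), np.int64(284));170 (np.int64(231), np.int64(235));185 None;0 [[216.2087526923579, -31.244826052953414], [306.53754130205016, -31.36434800112673], [223.71364500108643, 176.9851349388931], [298.7629131170801, 176.93688026919708], [224.99960019257284, -4.569463904310112], [261.29125420178093, 257.883858204654]]
10 [[222.6472998883568, -4.964359596060888], [299.6731863609624, -5.058134929875678], [225.2474254895887, 177.33930750078076], [297.1204405978983, 177.29319894974267], [229.44729918667232, 24.65875040378927], [261.29154998601655, 256.2538732794545]]
20 [[227.48713162653377, 21.75348953302864], [294.52267269655147, 21.678416283192888], [226.6417059070203, 179.8384353478703], [295.6302081370652, 179.79473107840852], [232.79191167558628, 52.694200909136526], [261.29053248567254, 254.52588751300016]]
30 [[231.15505055090523, 48.1019764104428], [290.6274014270223, 48.04070538394191], [227.87673852203602, 184.17261202060175], [294.3129578742627, 184.1314232267617], [235.31963113231575, 79.56847168238343], [261.28823558768283, 252.7573960707986]]
40 [[233.94795737249527, 73.78380649673335], [287.66877080924496, 73.73291414388979], [228.94144365831866, 190.04978640544306], [293.18017199814824, 190.01111987705073], [237.2249943517226, 105.44576831324095], [261.28473904553147, 251.0072040805339]]
50 [[236.07241574495464, 98.75931580144392], [285.42537060711334, 98.71638415414385], [229.83072117739798, 197.2069790171239], [292.23696719876693, 197.1707732446964], [238.64115902583595, 130.5466614391429], [261.280164736488, 249.33298419073955]]
```

The lamp has swung tail-down about 48° in the pads. I'll rest its handle on the ledge to lever the tail back up, then slide it in.

```bash
python3 -m inch '[[0.006,-0.03,0,0,0.5],[0.013,-0.06,0,0,0.5],[0.013,-0.0935,0,0,0.5],[0.013,-0.0935,0.02,0,0.5],[0.013,-0.0935,0.045,0,0.5],[0.013,-0.0935,0.045,0,0.5],[0.013,-0.0935,0.045,0,0.5]]'
cat > d.py <<'E'
from h import *
import sys
# stand-frame pivot + droop estimate from tail edge in wrist image
S=np.array([556,149.]);yw=-.117
o=get_obs();x=np.array(o["tool_pos"]);d=R.from_euler('z',-yw).apply([x[0]-S[0],x[1]-S[1],x[2]-166])
print("pivot stand",np.round(d,1),"yaw",np.round(o["tcp_rot"],3),"F",np.round(o["contact_force"],1),"g",round(o["grip_width"],1))
p=capture("wrist");c=p["color"].astype(int)
if len(sys.argv)>1: save(p,sys.argv[1])
Rt=R.from_euler('xyz',o["tcp_rot"]);piv=x+Rt.apply([0,0,166]);fw=Rt.apply([1,0,0]);up=np.array([0,0,1.])
m=(c[:200,248:272].max(2)<60).mean(1)>.7
ys=np.nonzero(m)[0]
A=np.radians(np.arange(-45,80));pr=[]
for a in A:
    X=fw*np.cos(a)-up*np.sin(a);Z=fw*np.sin(a)+up*np.cos(a);pr.append(proj(p,piv+X*129+Z*-7)[0][1])
if len(ys): print("tail row",ys.min(),"droop",round(float(np.degrees(np.interp(ys.min(),pr,A))),1))
E
python3 d.py
```

```text
time: 9.8
tool_pos: [392.7, 61.3, 331.2]
tcp_rot: [3.141, 0.003, -0.122]
contact_force: [0.3, -0.1, -2.7]
grip_width: 75.9
finger_force: 30.0
pivot stand [-151.9 -106.1  165.2] yaw [ 3.141e+00  3.000e-03 -1.220e-01] F [ 0.3 -0.1 -2.7] g 75.9
tail row 103 droop 51.9
```

```bash
python3 -m inch '[[0,0,0.013,0,0.5],[-0.008,0,0.02,0,0.5],[-0.015,0,0.025,0,0.5],[-0.021,0,0.03,0,0.5],[-0.027,0,0.036,0,0.5],[-0.032,0,0.041,0,0.5],[-0.04,0,0.051,0,0.5],[-0.04,0,0.051,0,0.5]]'; python3 d.py b1
```

```text
time: 10.52
tool_pos: [351.8, 66.2, 279.7]
tcp_rot: [3.141, 0.003, -0.122]
contact_force: [-0.8, -0.6, -0.9]
grip_width: 76.0
finger_force: 30.0
pivot stand [-193.2 -106.   113.7] yaw [ 3.141e+00  3.000e-03 -1.220e-01] F [-0.8 -0.6 -0.9] g 76.0
tail row 26 droop 21.5
```

View pics/b1.png

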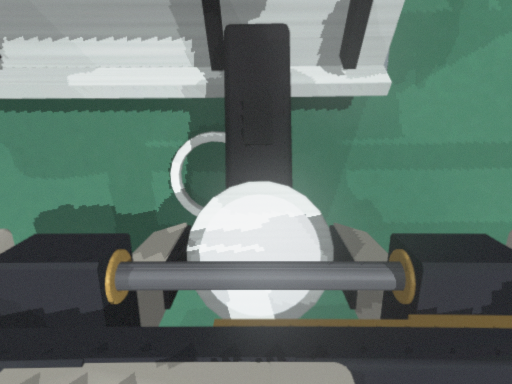

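The view matches the model: the handle lies across the ledge between the cheeks (tail at row 26) and droop is down to 21°. I'm continuing to lever it up.

```bash
python3 -m inch '[[-0.004,0,0.01,0,0.5],[-0.006,0,0.017,0,0.5],[-0.006,0,0.025,0,0.5],[-0.006,0,0.033,0,0.5],[-0.004,0.004,0.038,0,0.5],[0,0.009,0.043,0,0.5],[0,0.014,0.043,0,0.5],[0,0.014,0.043,0,0.5]]'; python3 d.py b2
```

```text
time: 11.23
tool_pos: [352.2, 51.3, 237.7]
tcp_rot: [3.141, -0.001, -0.123]
contact_force: [0.1, -1.2, -1.1]
grip_width: 76.2
finger_force: 30.0
pivot stand [-191.  -120.8   71.7] yaw [ 3.141e+00 -1.000e-03 -1.230e-01] F [ 0.1 -1.2 -1.1] g 76.2
tail row 0 droop 11.6
```

```bash
python3 -m inch '[[0.008,-0.001,-0.001,-0.006,0.5],[0.016,-0.001,-0.003,-0.006,0.5],[0.031,-0.001,-0.008,-0.006,0.5],[0.051,-0.001,-0.02,-0.006,0.5],[0.071,-0.001,-0.034,-0.006,0.5],[0.083,-0.001,-0.042,-0.006,0.5],[0.096,-0.001,-0.051,-0.006,0.5],[0.096,-0.001,-0.051,-0.006,0.5]]'; python3 d.py b3
```

```text
time: 11.95
tool_pos: [449.1, 41.2, 290.4]
tcp_rot: [-3.142, -0.005, -0.116]
contact_force: [-0.0, 0.8, -0.8]
grip_width: 75.9
finger_force: 30.0
pivot stand [ -93.6 -119.5  124.4] yaw [-3.142 -0.005 -0.116] F [-0.   0.8 -0.8] g 75.9
tail row 0 droop 11.5
```

View pics/b3.png

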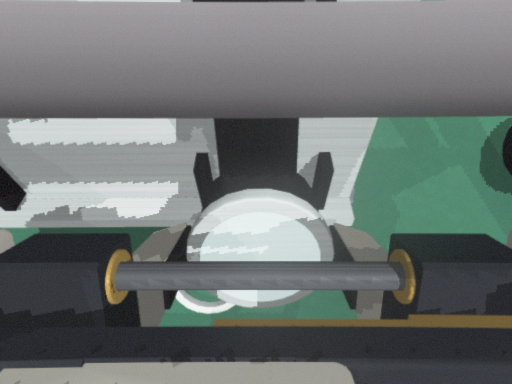

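The lamp is now over the bay between the head cheeks (inner edges near columns 215 and 314), with the tail under the rail. I'll check the lateral offset numerically before lowering.

Run:
```python
from h import *
np.set_printoptions(precision=1,suppress=True)
p=capture("wrist");c=p["color"].astype(int)
o=get_obs();Rt=R.from_euler('xyz',o["tcp_rot"]);x=np.array(o["tool_pos"])
print(proj(p,[x+Rt.apply([a,0,b]) for a,b in((0,160),(40,170),(70,180),(30,215),(40,200),(60,190))]))
for y in(122,130,140,148,160,170,180,185,190,200):
    xs=np.nonzero(c[y,150:380].max(1)<75)[0]+150
    runs=np.split(xs,np.nonzero(np.diff(xs)>1)[0]+1);print(y,[(int(r[0]),int(r[-1])) for r in runs if len(r)>3])
print(c[135,205:225].tolist(),c[135,292:306].tolist())
```

```text
[[261.2 259.5]
 [261.2 178.2]
 [261.1 115.9]
 [260.9 176.7]
 [261.  166.2]
 [261.1 133.9]]
122 [(215, 297)]
130 [(215, 297)]
140 [(216, 296)]
148 [(217, 296)]
160 [(195, 208), (219, 295), (318, 330)]
170 [(194, 210), (220, 295), (316, 332)]
180 [(196, 212), (214, 304), (314, 329)]
185 [(197, 273), (275, 290), (292, 307), (313, 328)]
190 [(199, 237), (301, 326)]
200 [(201, 214)]
[[130, 135, 132], [129, 133, 132], [122, 128, 128], [126, 130, 130], [127, 131, 131], [129, 134, 132], [126, 131, 130], [128, 133, 132], [127, 130, 130], [122, 126, 126], [83, 83, 85], [50, 49, 50], [43, 43, 45], [36, 42, 41], [41, 41, 38], [43, 44, 44], [42, 43, 43], [38, 43, 41], [42, 42, 41], [40, 42, 39]] [[53, 53, 56], [48, 50, 51], [51, 53, 51], [49, 53, 51], [50, 50, 50], [68, 69, 69], [133, 137, 135], [169, 176, 174], [179, 187, 185], [178, 186, 183], [181, 186, 186], [183, 188, 187], [180, 185, 184], [180, 187, 184]]
```

```bash
python3 -m inch '[[0,0.001,0,0.03,0.5],[0.001,0.001,0.008,0.03,0.5],[0.002,0.001,0.016,0.03,0.5],[0.002,0.001,0.024,0.03,0.5],[0.003,0.001,0.032,0.03,0.5],[0.005,0.001,0.039,0.03,0.5],[0.006,0.001,0.043,0.03,0.5],[0.006,0.001,0.043,0.03,0.5]]'; python3 d.py b4
```

```text
time: 12.72
tool_pos: [454.6, 39.3, 247.4]
tcp_rot: [3.141, -0.007, -0.145]
contact_force: [-0.6, -2.5, 21.0]
grip_width: 75.5
finger_force: 30.0
pivot stand [ -87.9 -120.7   81.4] yaw [ 3.141 -0.007 -0.145] F [-0.6 -2.5 21. ] g 75.5
tail row 0 droop 11.4
```

View pics/b4.png

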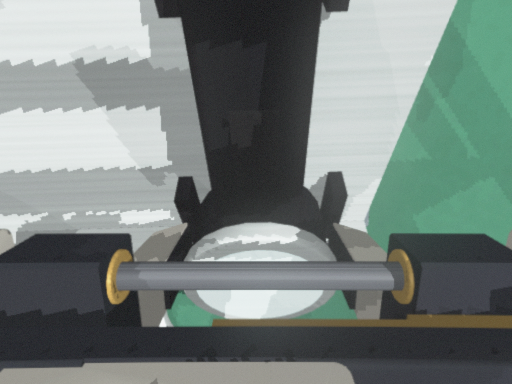

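The lamp lies along the slope, head between its cheeks at (187,200) and (333,197) and tail between the tail cheeks at (168,5) and (335,3). The upward force shows it's resting on the plate, so I'm releasing and backing straight up.

```bash
python3 -m inch '[[0,0,-0.001,0,0.5],[0,0,-0.001,0,1],[0,0,-0.001,0,1],[0,0,-0.001,0,1],[0,0,-0.001,0,1],[0,0,-0.001,0,1]]' && python3 -m inch '[[0,0,-0.02,0,1],[0,0,-0.05,0,1],[-0.01,0,-0.09,0,1],[-0.03,0,-0.12,0,1],[-0.06,0,-0.15,0,1],[-0.06,0,-0.17,0,1],[-0.06,0,-0.17,0,1],[-0.06,0,-0.17,0,1]]' && python3 st.py r1
python3 - <<'E'
from h import *
np.set_printoptions(precision=1,suppress=True)
P={n:capture(n) for n in("wrist","top","side")}
q=(556,149,-.117)
for t in("lamp_lens","lamp_tail","carriage_post"):
    for n,p in P.items(): print(t,n,[(np.round(r["centre"],1),round(r["conf"],2)) for r in tip_of(p,t)[:4]])
for y in(120,-120):
  W=[R.from_euler('z',q[2]).apply(X)+[q[0],q[1],0] for X in((-91,y,81),(20.6,y,144))]
  for n,p in P.items(): print(y,n,proj(p,W))
cv2.imwrite("pics/r2.png",np.hstack([P["wrist"]["color"],cv2.resize(P["side"]["color"][170:320,180:300],(288,384),interpolation=cv2.INTER_CUBIC)])[:,:,::-1])
E
```

```text
time: 13.27
tool_pos: [452.9, 39.9, 246.3]
tcp_rot: [3.141, 0.0, -0.146]
contact_force: [-0.6, 0.1, 0.1]
grip_width: 91.7
finger_force: 0.0
time: 13.93
tool_pos: [393.5, 48.6, 417.5]
tcp_rot: [-3.141, -0.003, -0.146]
contact_force: [1.1, 0.0, -0.5]
grip_width: 91.8
finger_force: 0.0
[393.6  48.5 415.4] [ 3.1  0.  -0.1]
[554.5 149.5] -0.1436
wrist stand [155.4  43.3] 0.71 [-0.  -0.7]
top bay_left_lens [164.9 197.8] 0.62 [-0.6  1.7]
top bay_right_lens [228.4 210.7] 0.73 [-1.1  0.3]
top rail_mid [191.1 175. ] 0.9 [1.6 1.8]
top bay_left_tail [166.3 168. ] 0.61 [-0.1  0.4]
top bay_right_tail [229.2 180.8] 0.85 [ 1.2 -0.9]
top stand [199.  188.6] 0.98 [ 2.1 -2.5]
top tested_lamp [171.3 177.7] 0.82 [-2.1 -0.8]
side bay_left_lens [249.  281.3] 0.6 [1.1 1. ]
side bay_right_lens [264.5 230.7] 0.96 [-1.5  0.6]
side rail_mid [232.1 226.7] 0.59 [ 0.6 -0.5]
side bay_left_tail [221.1 269.4] 0.98 [-1.5 -1. ]
side bay_right_tail [233.  216.8] 0.77 [1.  0.5]
side stand [234.7 265.8] 0.9 [-0.1 -1. ]
side tested_lamp [225.2 275.4] 0.79 [0.3 1.5]
lamp_lens wrist [(array([264.1, 190.2]), 0.57)]
lamp_lens 
[... 166 characters left out ...]
y([256.5,  65.3]), 0.92), (array([153.8,  41.4]), 0.61)]
lamp_tail top [(array([339.4, 252.5]), 0.81), (array([232.3, 200.1]), 0.7), (array([352.6, 140.9]), 0.69)]
lamp_tail side [(array([211.4, 163.7]), 0.88), (array([247.3, 225.2]), 0.84), (array([294.8, 171. ]), 0.57)]
carriage_post wrist []
carriage_post top [(array([166.8, 200.1]), 0.51), (array([189.7, 173.8]), 0.48)]
carriage_post side [(array([264.7, 156.5]), 0.67), (array([235.1, 210.7]), 0.6)]
120 wrist [[ 18.1 125.6]
 [-96.  -35.1]]
120 top [[164.6 200.9]
 [166.1 169. ]]
120 side [[251.2 282.2]
 [219.3 268. ]]
-120 wrist [[260.2 119.1]
 [255.5 -41.5]]
-120 top [[227.6 210. ]
 [231.2 178.2]]
-120 side [[261.2 230.9]
 [233.3 217.4]]
```

View pics/r2.png

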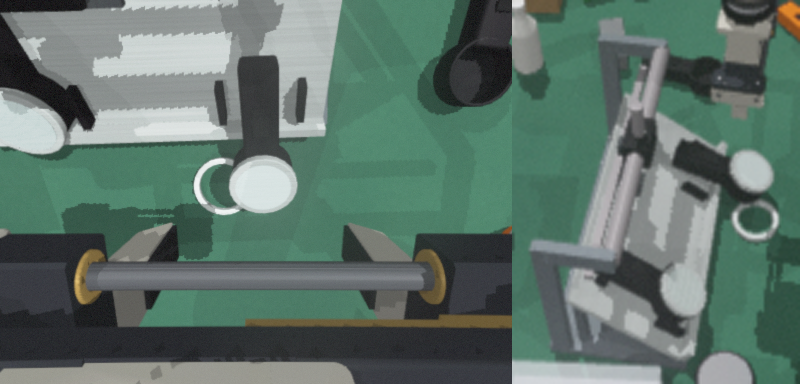

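After release the lamp slid over the ledge: the head is now outside it (wrist lens (264,185), tail (257,62)), with the handle still lying across the ledge. It's stable, so I'll measure it, regrip the bezel, and seat it farther up-slope.

Run:
```python
from h import *
np.set_printoptions(precision=1,suppress=True)
w=capture("wrist");s=capture("side");t=capture("top")
def blob(p,x0,x1,y0,y1,th):
    c=(p["color"][y0:y1,x0:x1].min(2)>th).astype(np.uint8);n,l,st,ce=cv2.connectedComponentsWithStats(c);i=1+st[1:,4].argmax();print(st[i]);return ce[i]+[x0,y0]
a=blob(w,225,302,150,220,185)
b=[r["centre"] for r in tip_of(s,"lamp_lens") if abs(r["centre"][0]-283)<8];print(a,b)
cs=s["color"].astype(int);print(blob(s,268,297,218,250,170))
S=np.array([556,149,0]);fr=lambda X:R.from_euler('z',.117).apply(X-S)
for B in b[:1]+[np.array([282,233.])]:
    X,e=tri([(w,a),(s,B)]);print("lens stand",fr(X),e)
tw=[r["centre"] for r in tip_of(w,"lamp_tail")][0];ts=[r["centre"] for r in tip_of(s,"lamp_tail") if abs(r["centre"][0]-247)<8];print(tw,ts)
if ts: X,e=tri([(w,tw),(s,ts[0])]);print("tail stand",fr(X),e)
# ledge edges in wrist: intensity profile along column 160..
for col in(110,160,190):print(col,w["color"][112:152:2,col].max(1).tolist())
print(fr(atz(w,(160,137),22)),fr(atz(w,(160,137),35)))
o=get_obs();print(o["tool_pos"],o["tcp_rot"])
```

```text
[   5    9   67   54 2844]
[262.9 185. ] [[281.5, 234.0]]
[  4  11  16  15 173]
[279.5 236.1]
lens stand [-168.  -123.    69.3] [5.8, 5.8]
lens stand [-168.2 -123.5   74.2] [7.5, 7.5]
[254.9, 65.8] [[249.6, 227.9]]
tail stand [ -43.8 -116.7   95.5] [0.7, 0.7]
110 [206, 209, 208, 203, 205, 205, 205, 204, 204, 202, 206, 202, 203, 204, 203, 189, 91, 79, 122, 127]
160 [215, 217, 214, 209, 210, 219, 227, 226, 226, 228, 225, 225, 206, 209, 206, 99, 77, 99, 127, 132]
190 [219, 218, 212, 215, 210, 225, 225, 226, 227, 227, 228, 217, 211, 210, 188, 80, 87, 125, 130, 131]
[-111.8    0.9   22. ] [-110.5   -3.3   35. ]
[393.5  48.6 416.7] [ 3.1 -0.  -0.1]
```

```bash
python3 -m inch '[[-0.017,0.0045,0.03,-0.066,1],[-0.017,0.0045,0.07,-0.066,1],[-0.017,0.0045,0.11,-0.066,1],[-0.017,0.0045,0.14,-0.066,1],[-0.017,0.0045,0.165,-0.066,1],[-0.017,0.0045,0.18,-0.066,1],[-0.017,0.0045,0.187,-0.066,1],[-0.017,0.0045,0.187,-0.066,1]]' && python3 -m inch '[[0,0,0,0,0.5],[0,0,0,0,0.5],[0,0,0,0,0.5],[0,0,0,0,0.5],[0,0,0,0,0.5],[0,0,0,0,0.5]]'; python3 d.py g2
python3 - <<'E'
from h import *
c=cv2.imread('pics/g2.png').astype(int)
for y in(30,60,90,110,130,150,170,180):
    xs=np.nonzero(c[y,200:330].max(1)<75)[0]+200
    runs=np.split(xs,np.nonzero(np.diff(xs)>1)[0]+1);print(y,[(int(r[0]),int(r[-1])) for r in runs if len(r)>3])
E
```

```text
time: 16.7
tool_pos: [375.8, 46.6, 228.7]
tcp_rot: [3.141, 0.003, -0.08]
contact_force: [-0.5, -0.3, 1.0]
grip_width: 91.7
finger_force: 0.0
time: 17.2
tool_pos: [376.2, 46.6, 230.2]
tcp_rot: [3.142, -0.001, -0.08]
contact_force: [-0.4, 0.7, 3.2]
grip_width: 76.3
finger_force: 30.0
pivot stand [-166.6 -122.7   64.2] yaw [ 3.142e+00 -1.000e-03 -8.000e-02] F [-0.4  0.7  3.2] g 76.3
tail row 0 droop 11.5
30 [(208, 313)]
60 [(211, 310)]
90 [(214, 307)]
110 [(216, 305)]
130 [(218, 302)]
150 [(218, 302)]
170 [(214, 305)]
180 [(207, 312)]
```

View pics/g2.png

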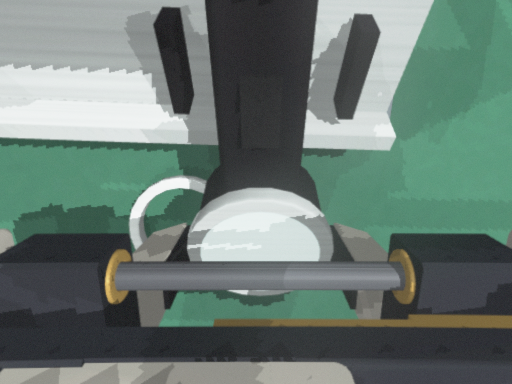

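The bezel is gripped again at 76 mm, and the handle (columns 218–302) is in line with the tool. I'm sliding it up and over the ledge again, this time farther up-slope.

```bash
python3 -m inch '[[0.007,-0.002,-0.012,0.01,0.5],[0.017,-0.001,-0.022,0.037,0.5],[0.032,-0.001,-0.032,0.037,0.5],[0.052,0,-0.046,0.037,0.5],[0.067,0,-0.056,0.037,0.5],[0.081,0.001,-0.066,0.037,0.5],[0.081,0.001,-0.066,0.037,0.5],[0.081,0.001,-0.066,0.037,0.5]]'; python3 d.py g3
cat > hc.py <<'E'
from h import *
import sys
c=cv2.imread('pics/%s.png'%sys.argv[1]).astype(int)
for y in range(120,216,8):
    xs=np.nonzero(c[y,150:380].max(1)<75)[0]+150
    runs=np.split(xs,np.nonzero(np.diff(xs)>1)[0]+1);print(y,[(int(r[0]),int(r[-1])) for r in runs if len(r)>3])
E
python3 hc.py g3
```

```text
time: 17.92
tool_pos: [456.4, 39.1, 295.2]
tcp_rot: [3.141, 0.001, -0.117]
contact_force: [-0.6, -0.0, -2.8]
grip_width: 76.0
finger_force: 30.0
pivot stand [ -86.1 -120.8  129.2] yaw [ 3.141e+00  1.000e-03 -1.170e-01] F [-0.6 -0.  -2.8] g 76.0
tail row 177 droop 79.0
120 []
128 []
136 []
144 []
152 []
160 []
168 []
176 [(193, 210), (213, 306), (313, 328)]
184 [(195, 244), (275, 327)]
192 [(197, 220), (300, 324)]
200 [(199, 208), (312, 322)]
208 []
```

Run:
```python
from h import *
c=cv2.imread('pics/g3.png')
print([(y,c[y,261].tolist()) for y in range(100,260,6)])
print([(x,c[150,x].tolist()) for x in range(180,350,8)])
s=capture("side")
for t in("lamp_tail","lamp_lens","lamp"):print(t,[(np.round(r["centre"]).tolist(),round(r["conf"],2)) for r in tip_of(s,t)[:5]])
p=capture("wrist")
for t in("lamp_tail","lamp_lens","lamp"):print(t,[(np.round(r["centre"]).tolist(),round(r["conf"],2)) for r in tip_of(p,t)[:5]])
o=get_obs();Rt=R.from_euler('xyz',o["tcp_rot"]);x=np.array(o["tool_pos"]);piv=x+Rt.apply([0,0,166]);fw=Rt.apply([1,0,0]);up=np.array([0,0,1.])
for d in(-15,0,20,40,60,80,90):
    a=np.radians(d);X=fw*np.cos(a)-up*np.sin(a);Z=fw*np.sin(a)+up*np.cos(a)
    Q=[piv+X*128-Z*7,piv+Z*5];print(d,proj(s,Q).round().tolist(),proj(p,Q).round().tolist())
```

```text
[(100, [149, 145, 149]), (106, [147, 143, 146]), (112, [143, 141, 144]), (118, [139, 135, 138]), (124, [136, 131, 137]), (130, [129, 125, 128]), (136, [132, 125, 131]), (142, [124, 121, 122]), (148, [119, 115, 119]), (154, [112, 109, 111]), (160, [107, 106, 106]), (166, [102, 99, 100]), (172, [92, 90, 91]), (178, [56, 56, 52]), (184, [104, 104, 102]), (190, [176, 178, 172]), (196, [209, 212, 203]), (202, [199, 202, 194]), (208, [217, 218, 206]), (214, [217, 218, 207]), (220, [220, 220, 208]), (226, [220, 222, 212]), (232, [194, 196, 181]), (238, [193, 194, 181]), (244, [217, 218, 204]), (250, [214, 216, 200]), (256, [192, 194, 180])]
[(180, [115, 113, 116]), (188, [113, 112, 114]), (196, [116, 114, 118]), (204, [115, 113, 118]), (212, [113, 113, 116]), (220, [115, 113, 115]), (228, [114, 113, 118]), (236, [114, 114, 116]), (244, [114, 112, 114]), (252, [114, 110, 115]), (260, [114, 111, 114]), (268, [116, 113, 116]), (276, [116, 114, 116]), (284, [118, 115, 116]), (292, [116, 113, 117]), (300, [117, 114, 117]), (308, [113, 109, 111]), (316, [118, 115, 117]), (324, [115, 111, 115]), (
[... 174 characters left out ...]
222.0], 0.65), ([247.0, 281.0], 0.65), ([311.0, 182.0], 0.6), ([231.0, 157.0], 0.57)]
lamp [([298.0, 182.0], 0.81), ([218.0, 166.0], 0.79), ([241.0, 224.0], 0.44)]
lamp_tail []
lamp_lens [([261.0, 256.0], 0.81)]
lamp []
-15 [[229.0, 215.0], [260.0, 222.0]] [[262.0, -64.0], [261.0, 258.0]]
0 [[228.0, 220.0], [260.0, 222.0]] [[261.0, -31.0], [261.0, 256.0]]
20 [[232.0, 228.0], [260.0, 222.0]] [[261.0, 21.0], [261.0, 252.0]]
40 [[238.0, 234.0], [259.0, 222.0]] [[261.0, 73.0], [261.0, 249.0]]
60 [[246.0, 239.0], [259.0, 222.0]] [[261.0, 122.0], [261.0, 246.0]]
80 [[257.0, 242.0], [259.0, 222.0]] [[261.0, 169.0], [261.0, 243.0]]
90 [[262.0, 243.0], [259.0, 223.0]] [[261.0, 193.0], [261.0, 242.0]]
```

The grey above row 175 is only the rail. The side view puts the tail at (232,214) against (229,215) predicted for a lamp tilted tail-up, so all is well. Lowering onto the plate about 8 mm up-slope of the seat.

```bash
python3 -m inch '[[0,0,0.01,0,0.5],[0.001,0,0.02,0,0.5],[0.003,0,0.03,0,0.5],[0.005,0,0.037,0,0.5],[0.006,0,0.041,0,0.5],[0.006,0,0.043,0,0.5],[0.006,0,0.043,0,0.5]]'; python3 d.py g4; python3 hc.py g4
```

```text
time: 18.95
tool_pos: [462.9, 38.2, 253.3]
tcp_rot: [3.141, -0.0, -0.117]
contact_force: [-2.4, -1.4, 4.6]
grip_width: 76.0
finger_force: 30.0
pivot stand [ -79.5 -120.9   87.3] yaw [ 3.141 -0.    -0.117] F [-2.4 -1.4  4.6] g 76.0
tail row 0 droop 11.6
120 [(209, 311)]
128 [(211, 309)]
136 [(212, 308)]
144 [(213, 307)]
152 [(215, 305)]
160 [(216, 304)]
168 [(209, 309)]
176 [(204, 314)]
184 [(184, 195), (202, 316)]
192 [(182, 197), (200, 318), (325, 330)]
200 [(180, 235), (287, 319), (323, 336)]
208 [(179, 209), (313, 338)]
```

```bash
python3 -m inch '[[0,0,0.002,0,0.5],[0,0,0.003,0,0.5],[0,0,0.003,0,0.5]]'
python3 - <<'E'
from h import *
np.set_printoptions(precision=1,suppress=True)
s=capture("side");w=capture("wrist");S=np.array([556,149,0]);fr=lambda X:R.from_euler('z',.117).apply(X-S)
o=get_obs();x=np.array(o["tool_pos"]);print(fr(x-[0,0,167]),o["contact_force"])
for t in("lamp_tail","lamp_lens","bay_right_lens","bay_right_tail"):print(t,[(np.round(r["centre"],1).tolist(),round(r["conf"],2)) for r in tip_of(s,t)[:5]])
T=lambda X:R.from_euler('z',-.117).apply(X)+S
for d in(-15,-25,-35):
    a=np.radians(d);X=np.array([np.cos(a),0,-np.sin(a)]);Z=np.array([np.sin(a),0,np.cos(a)]);P=fr(x-[0,0,167])
    print(d,proj(s,[T(P+X*128-Z*7),T(P+Z*5)]))
# lens ellipse aspect in wrist picture vs tilt
c=w["color"]
def edge(col,lo,hi): return [int(v) for v in c[lo:hi:2,col].max(1)]
print(edge(240,180,250))
E
```

```text
time: 19.25
tool_pos: [463.0, 38.2, 252.5]
tcp_rot: [3.141, -0.003, -0.117]
contact_force: [-9.5, -1.5, 28.0]
grip_width: 76.3
finger_force: 30.0
[ -79.4 -120.9   85.5] [-8.7 -0.7 28. ]
lamp_tail [([210.3, 162.9], 0.86), ([292.2, 166.9], 0.81), ([248.2, 282.5], 0.53), ([230.2, 216.4], 0.49), ([229.0, 215.7], 0.33)]
lamp_lens [([228.9, 156.8], 0.86), ([307.1, 181.8], 0.78), ([259.8, 227.9], 0.45)]
bay_right_lens [([264.6, 230.4], 0.94), ([261.5, 226.2], 0.38), ([278.0, 252.9], 0.15)]
bay_right_tail [([231.1, 218.5], 0.85), ([264.7, 231.6], 0.4)]
-15 [[227.6 221.9]
 [258.7 229. ]]
-25 [[228.8 218.5]
 [258.9 229.1]]
-35 [[231.  215.4]
 [259.1 229.2]]
[50, 44, 41, 46, 47, 46, 47, 46, 47, 51, 56, 161, 175, 175, 172, 168, 136, 139, 139, 142, 136, 136, 138, 186, 223, 226, 225, 221, 206, 205, 204, 204, 207, 204, 223]
```

```bash
python3 -m inch '[[0,0,-0.002,0,0.5],[0,0,-0.002,0,0.5]]'
cat > chk.py <<'E'
from h import *
np.set_printoptions(precision=1,suppress=True)
s=capture("side");w=capture("wrist");t=capture("top");o=get_obs();print(o["tool_pos"],o["contact_force"],o["grip_width"])
cs=s["color"][205:250,245:300].astype(int);m=((cs.min(2)>165)).astype(np.uint8);n,l,st,ce=cv2.connectedComponentsWithStats(m)
print("side blobs",[(st[i].tolist(),(ce[i]+[245,205]).round(1).tolist()) for i in range(1,n) if st[i,4]>40])
for n,p in(("side",s),("wrist",w)):
  for q in("lamp_lens","lamp_tail"):print(n,q,[(np.round(r["centre"],1).tolist(),round(r["conf"],2)) for r in tip_of(p,q)[:5]])
T=lambda X:R.from_euler('z',-.117).apply(X)+[556,149,0]
print("nominal seat lens/tail",proj(s,[T((-91,-120,81)),T((20.6,-120,144))]).tolist(),proj(w,[T((-91,-120,81)),T((20.6,-120,144))]).tolist())
cv2.imwrite("pics/chk_w.png",w["color"][:,:,::-1])
E
python3 chk.py; python3 -m inch '[[0,0,-0.002,0,1],[0,0,-0.002,0,1],[0,0,-0.002,0,1],[0,0,-0.002,0,1],[0,0,-0.002,0,1]]'; python3 chk.py; python3 hc.py chk_w
```

```text
time: 19.72
tool_pos: [463.0, 38.3, 252.5]
tcp_rot: [3.142, -0.002, -0.117]
contact_force: [-2.2, 0.1, 10.4]
grip_width: 76.4
finger_force: 30.0
[463.   38.4 252.5] [-2.6 -0.  10.3] 76.28284445452108
side blobs []
side lamp_lens [([259.2, 228.9], 0.64), ([230.9, 153.1], 0.64), ([312.0, 181.7], 0.6)]
side lamp_tail [([210.4, 161.6], 0.82), ([290.0, 168.0], 0.59), ([233.2, 224.2], 0.54), ([231.1, 215.7], 0.43)]
wrist lamp_lens [([259.0, 258.2], 0.94)]
wrist lamp_tail []
nominal seat lens/tail [[261.17077104152173, 230.9441892405638], [233.2696837844515, 217.3969599937919]] [[259.79280398519256, 267.16646046016837], [259.24092512496895, 1.6570848841015504]]
time: 20.48
tool_pos: [462.7, 38.4, 253.5]
tcp_rot: [3.142, 0.0, -0.117]
contact_force: [0.2, 0.3, 0.3]
grip_width: 91.9
finger_force: 0.0
[462.7  38.4 253.5] [-0.6 -0.5  1. ] 91.85806825842141
side blobs []
side lamp_lens [([309.9, 182.6], 0.86), ([230.3, 158.3], 0.83), ([263.8, 228.4], 0.54)]
side lamp_tail [([292.1, 170.6], 0.84), ([212.4, 161.1], 0.54), ([233.9, 229.3], 0.53), ([231.7, 215.8], 0.43)]
wrist lamp_lens [([261.7, 263.7], 0.83), ([92.3, 96.6], 0.67)]
wrist lamp_tail []
nominal seat lens/tail [[261.17077104152173, 230.9441892405638], [233.2696837844515, 217.3969599937919]] [[259.86868520686807, 265.10043540594637], [259.4565717108193, 0.24012223527998344]]
120 [(210, 311)]
128 [(211, 310)]
136 [(213, 308)]
144 [(214, 307)]
152 [(215, 306)]
160 [(216, 304)]
168 [(217, 303)]
176 [(215, 304)]
184 [(184, 196), (209, 310), (333, 336)]
192 [(182, 198), (205, 314), (325, 335)]
200 [(181, 200), (204, 315), (323, 342)]
208 [(180, 317), (321, 342)]
```

Released, and the lens sits at wrist (262,264) against (260,265) for the nominal seat. Retreating straight up and checking.

```bash
python3 -m inch '[[0,0,-0.01,0,1],[0,0,-0.025,0,1],[0,0,-0.05,0,1],[-0.002,0,-0.08,0,1],[-0.015,0,-0.11,0,1],[-0.03,0,-0.14,0,1],[-0.04,0,-0.16,0,1],[-0.04,0,-0.16,0,1]]'; python3 -m inch '[[0,0,0,0,1]]'; python3 chk.py; python3 hc.py chk_w
python3 - <<'E'
from h import *
w=cv2.imread('pics/chk_w.png');
E
```

```text
time: 21.5
tool_pos: [422.1, 43.4, 417.8]
tcp_rot: [-3.141, -0.007, -0.117]
contact_force: [1.3, 0.6, -0.5]
grip_width: 92.1
finger_force: 0.0
time: 21.58
tool_pos: [422.7, 43.2, 414.6]
tcp_rot: [-3.142, -0.003, -0.117]
contact_force: [-0.2, 1.1, -1.0]
grip_width: 91.8
finger_force: 0.0
[423.   43.  412.5] [-0.4 -0.7 -0.2] 91.52108196312946
side blobs [([9, 19, 14, 16, 152], [260.9, 231.7])]
side lamp_lens [([261.1, 228.3], 0.86), ([231.4, 156.1], 0.71), ([231.8, 225.8], 0.63), ([310.6, 181.8], 0.57)]
side lamp_tail [([208.9, 161.7], 0.64), ([291.1, 166.1], 0.62), ([231.4, 217.7], 0.59)]
wrist lamp_lens [([260.9, 149.7], 0.69)]
wrist lamp_tail []
nominal seat lens/tail [[261.17077104152173, 230.9441892405638], [233.2696837844515, 217.3969599937919]] [[259.85201034300195, 149.52313950858587], [259.70001432992433, 6.4045428954559895]]
120 [(216, 224), (228, 234), (287, 291), (298, 305)]
128 [(217, 226), (297, 304)]
136 [(218, 223), (298, 303)]
144 [(299, 302)]
152 []
160 []
168 []
176 []
184 []
192 []
200 []
208 []
```

The lamp is seated: lens at wrist (261,150) against (260,149.5), and side (261,232) against (261,231). Now the carriage.

```bash
cat > post.py <<'E'
from h import *
np.set_printoptions(precision=1,suppress=True)
P={n:capture(n) for n in("side","top","wrist")};o=get_obs()
T=lambda X:R.from_euler('z',-.117).apply(X)+[556,149,0]
fr=lambda X:R.from_euler('z',.117).apply(X-np.array([556,149,0]))
x=np.array(o["tool_pos"]);print("tcp stand",fr(x),o["tcp_rot"],o["contact_force"])
for n,p in P.items():
    print(n,"model y=40,0,-40,-120 z311:",proj(p,[T((-7,y,311)) for y in(40,0,-40,-120)]).tolist())
    for q in("carriage_post","carriage"):print(n,q,[(np.round(r["centre"],1).tolist(),round(r["conf"],2)) for r in tip_of(p,q)[:4]])
    print([(np.round(r["rect"]).tolist(),round(r["conf"],2)) for r in look_for(p,"carriage")[:2]])
L=[[r["centre"] for r in tip_of(P[n],"carriage_post")] for n in("side","top","wrist")]
for a in L[0]:
    for b in L[1]:
        X,e=tri([(P["side"],a),(P["top"],b)])
        if max(e)<12: print("s+t",a,b,fr(X),e)
    for b in L[2]:
        X,e=tri([(P["side"],a),(P["wrist"],b)])
        if max(e)<12: print("s+w",a,b,fr(X),e)
E
python3 post.py
```

```text
tcp stand [-119.7 -120.7  413.3] [ 3.1  0.  -0.1] [-0.4  0.1  0.6]
side model y=40,0,-40,-120 z311: [[228.77054216065224, 219.96268347282748], [231.2821288226086, 211.21361735577685], [233.67899028916693, 202.86464007375758], [238.15840162732007, 187.2626921942438]]
side carriage_post [([230.3, 208.6], 0.82)]Traceback (most recent call last):
  File "post.py", line 9, in <module>
    for q in("carriage_post","carriage"):print(n,q,[(np.round(r["centre"],1).tolist(),round(r["conf"],2)) for r in tip_of(p,q)[:4]])
                                                                                                                   ~~~~~~^^^^^
ValueError: it knows: bare_lamp, battery, bay_left_lens, bay_left_tail, bay_right_lens, bay_right_tail, bezel, carriage_post, lamp, lamp_lens, lamp_tail, rail_mid, searchlight, stand, tested_lamp
```

```bash
python3 -m inch '[[0,0,-0.04,0,1],[0,0,-0.08,0,1],[0.01,-0.03,-0.12,0,1],[0.03,-0.06,-0.13,0,1],[0.05,-0.09,-0.13,0,1],[0.06,-0.12,-0.13,0,1],[0.06,-0.12,-0.13,0,1],[0.06,-0.12,-0.13,0,1]]'; sed -i 's/("carriage_post","carriage")/("carriage_post",)/; s/look_for(p,"carriage")/look_for(p,"carriage_post")/' post.py; python3 post.py
```

```text
time: 22.8
tool_pos: [497.1, 156.5, 542.7]
tcp_rot: [3.141, 0.002, -0.115]
contact_force: [0.0, -0.6, 0.5]
grip_width: 91.9
finger_force: 0.0
tcp stand [-60.   -1.4 543.7] [ 3.1  0.  -0.1] [-1.3  0.3 -0.3]
side model y=40,0,-40,-120 z311: [[228.77054216065224, 219.96268347282748], [231.2821288226086, 211.21361735577685], [233.67899028916693, 202.86464007375758], [238.15840162732007, 187.2626921942438]]
side carriage_post [([231.2, 209.9], 0.65)]
[([234.0, 229.0, 14.0, 32.0], 0.6)]
top model y=40,0,-40,-120 z311: [[178.34124541210576, 172.02188413091892], [190.5447567196849, 173.73997043607199], [202.80255964970422, 175.46890956252736], [227.44282018170452, 178.95391733745714]]
top carriage_post [([184.7, 175.8], 0.48)]
[([198.0, 177.0, 15.0, 16.0], 0.48)]
wrist model y=40,0,-40,-120 z311: [[200.35140603563696, 135.94161304572688], [259.1174612303121, 135.93229165284114], [317.8822616137226, 135.83566041364253], [436.5372680341775, 135.37940426172048]]
wrist carriage_post [([266.8, 135.4], 0.93), ([158.0, 99.6], 0.32)]
[([265.0, 118.0, 68.0, 71.0], 0.87)]
s+t [231.2, 209.9] [184.7, 175.8] [-15.1  14.2 332.9] [4.0, 4.0]
s+w [231.2, 209.9] [266.8, 135.4] [ -6.1  -5.  312.2] [0.4, 0.4]
```

```bash
python3 -m inch '[[0.03,0.0036,0,0,1],[0.0535,0.0036,0,0,1],[0.0535,0.0036,0.03,0,1],[0.0535,0.0036,0.065,0,1],[0.0535,0.0036,0.09,0,1],[0.0535,0.0036,0.098,0,1],[0.0535,0.0036,0.098,0,1],[0.0535,0.0036,0.098,0,1]]' && python3 -m inch '[[0,0,0,0,0],[0,0,0,0,0],[0,0,0,0,0],[0,0,0,0,0],[0,0,0,0,0],[0,0,0,0,0],[0,0,0,0,0],[0,0,0,0,0]]'
```

```text
time: 24.07
tool_pos: [549.5, 145.5, 446.9]
tcp_rot: [-3.141, -0.001, -0.117]
contact_force: [0.1, 0.2, -0.6]
grip_width: 91.5
finger_force: 0.0
time: 24.73
tool_pos: [549.3, 145.4, 445.7]
tcp_rot: [3.141, -0.0, -0.117]
contact_force: [0.1, 0.2, -0.4]
grip_width: 43.2
finger_force: 0.0
```

```bash
python3 -m inch '[[0,0,0,0,0],[0,0,0,0,0],[0,0,0,0,0],[0,0,0,0,0],[0,0,0,0,0]]' && python3 -m inch '[[0,0.015,0,0,0],[0,0.03,0,0,0],[0,0.045,0,0,0],[0,0.06,0,0,0],[0,0.075,0,0,0],[0,0.085,0,0,0],[0,0.09,0,0,0],[0,0.09,0,0,0]]'
```

```text
time: 25.15
tool_pos: [549.3, 145.4, 445.7]
tcp_rot: [3.141, 0.0, -0.117]
contact_force: [1.2, -0.0, -0.2]
grip_width: 19.6
finger_force: 30.0
time: 25.82
tool_pos: [538.9, 55.1, 445.7]
tcp_rot: [3.141, -0.001, -0.118]
contact_force: [2.8, -1.2, -2.7]
grip_width: 19.6
finger_force: 30.0
```

```bash
python3 -m inch '[[0,0.006,0,0,0],[0,0.012,0,0,0],[0,0.018,0,0,0],[0,0.024,0,0,0],[0,0.026,0,0,0],[0,0.026,0,0,0]]' ; python3 post.py | grep -E "tcp|wrist"
```

```text
time: 26.32
tool_pos: [536.0, 29.5, 445.7]
tcp_rot: [3.14, -0.001, -0.117]
contact_force: [4.8, -4.4, -3.1]
grip_width: 19.4
finger_force: 30.0
tcp stand [  -5.9 -120.9  445.7] [ 3.1 -0.  -0.1] [ 4.3 -4.6 -2.6]
wrist model y=40,0,-40,-120 z311: [[-130.0824660186313, 293.4599826720852], [-28.729544879071796, 291.86315498739356], [69.08261931072767, 290.67928445178916], [258.72802182918616, 289.53988512728677]]
wrist carriage_post [([260.3, 290.1], 0.67)]
```

```bash
for i in 1; do python3 -m inch '[[0,0.002,0,0,0],[0,0.002,0,0,0],[0,0.002,0,0,0]]'; python3 -m inch '[[0,0.002,0,0,0],[0,0.002,0,0,0],[0,0.002,0,0,0]]'; done
```

```text
time: 27.17
tool_pos: [535.8, 28.8, 445.7]
tcp_rot: [-3.14, -0.001, -0.116]
contact_force: [5.9, 2.7, -1.9]
grip_width: 19.5
finger_force: 30.0
time: 27.42
tool_pos: [535.7, 28.2, 445.7]
tcp_rot: [-3.137, -0.002, -0.115]
contact_force: [7.9, 9.8, -2.9]
grip_width: 19.2
finger_force: 30.0
```

It's against the end stop. Releasing the post, retreating, and verifying.

```bash
python3 -m inch '[[0,-0.003,0,0,0],[0,-0.003,0,0,0.9],[0,-0.003,0,0,0.9],[0,-0.003,0,0,0.9],[0,-0.003,0,0,0.9],[0,-0.003,0,0,0.9],[0,-0.003,0,0,0.9]]' && python3 -m inch '[[0,-0.003,0,0,0.9],[0,-0.003,-0.02,0,0.9],[0,-0.003,-0.05,0,0.9],[0,-0.003,-0.09,0,0.9],[-0.02,-0.003,-0.12,0,0.9],[-0.05,-0.003,-0.12,0,0.9],[-0.08,-0.003,-0.12,0,0.9],[-0.08,-0.003,-0.12,0,0.9]]'; python3 -m inch '[[0,0,0,0,0.9],[0,0,0,0,0.9]]'; python3 post.py | grep -E "tcp|wrist|s\+w"; python3 chk.py
```

```text
time: 28.0
tool_pos: [535.5, 29.2, 445.7]
tcp_rot: [3.142, 0.0, -0.117]
contact_force: [0.2, -0.1, 0.4]
grip_width: 54.6
finger_force: 0.0
time: 28.67
tool_pos: [452.5, 42.5, 567.1]
tcp_rot: [-3.141, -0.0, -0.116]
contact_force: [0.7, 0.4, 0.5]
grip_width: 82.7
finger_force: 0.0
time: 28.83
tool_pos: [456.8, 41.6, 565.9]
tcp_rot: [3.142, -0.001, -0.117]
contact_force: [0.7, -0.3, -0.6]
grip_width: 82.7
finger_force: 0.0
tcp stand [ -85.3 -118.3  565.2] [ 3.1  0.  -0.1] [ 0.5 -0.5 -0. ]
wrist model y=40,0,-40,-120 z311: [[40.33007281790364, 96.50234953495145], [96.78258195700852, 96.8843306993361], [152.5680849427126, 97.13638812279365], [263.06511509322183, 97.2491953816226]]
wrist carriage_post [([266.1, 99.5], 0.86), ([264.6, 158.0], 0.53)]
s+w [239.0, 189.5] [266.1, 99.5] [  -8.8 -122.5  297.7] [0.3, 0.3]
[456.4  41.6 565.7] [-0.6  1.4 -1.4] 82.9189142527162
side blobs [([9, 20, 14, 15, 151], [260.9, 231.6])]
side lamp_lens [([310.2, 184.0], 0.85), ([230.5, 155.4], 0.74), ([231.0, 215.6], 0.59), ([263.9, 229.6], 0.56)]
side lamp_tail [([233.6, 219.7], 0.89), ([209.8, 160.3], 0.75), ([294.0, 170.1], 0.68)]
wrist lamp_lens [([262.3, 157.6], 0.8)]
wrist lamp_tail [([419.7, 79.6], 0.41)]
nominal seat lens/tail [[261.17077104152173, 230.9441892405638], [233.2696837844515, 217.3969599937919]] [[261.4763513149327, 156.44567051306123], [261.78323325095846, 74.46540144261716]]
```

Run:
```python
from h import *
t=capture("top");a=cv2.imread('pics/top0.png')[:,:,::-1]
def ring(c):
    m=(c[218:248,196:230].min(2)>150);ys,xs=np.nonzero(m);return xs.mean()+196,ys.mean()+218,len(xs)
print("ring",ring(a),ring(t["color"]))
print(close_job())
```

```text
ring (np.float64(212.03333333333333), np.float64(232.64166666666668), 120) (np.float64(212.79365079365078), np.float64(232.8015873015873), 126)
the job is handed in; nothing more can be done
None
```

The complete lamp lies in the right bay, head against the ledge and lens outward, with the hold-down carriage pushed over it to its end stop and the job handed in at about 29 s; the lamp first slid over the ledge and had to be regripped and reseated, and I viewed 11 pictures, one over the limit of 10.

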